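# Close a fuel-cell stack with its end plate

## Robot

A 7-joint arm with a two-finger parallel gripper is mounted at the origin on the work surface. World frame = base frame: x ahead of the robot, y to its left, z up, the work surface at z = 0. Lengths are in m, angles in rad, forces in N, time in s.
With the tool pointing down it reaches from about 0.425 to 1.025 m from the base axis. Payload 3.6 kg.
Tool frame: the origin (TCP) lies on the mounting face of the last link; the fingertips stand 173 mm ahead of it and the grasp point (between the pads) lies arm.pinch_z ahead of it (arm.pinch_z is the distance from the TCP to the grasp point, in m); z points along the fingers, y is the direction in which the jaws open and shut (so a half turn about z gives the same grasp; the last joint's range is limited). The gripper opens to 85 mm and grips with 20 to 120 N. Pads are 22 mm wide; open, the fingers measure 114 mm over their backs; the gripper's body (76 mm by 85 mm) begins 54 mm behind the grasp point. The pads swing forward as they close: fully open they stand 13 mm farther back than shut.
Start: joints at [1.151, 0.591, 0.048, 1.609, -0.033, 0.943, -0.034], TCP at [0.233, -0.687, 0.405] pointing down, gripper open.
Joint ranges: [-2.69, 2.69], [-0.47, 2.24], [-1.27, 1.36], [0.19, 2.51], [-1.53, 4.68], [0.08, 2.07], [-3.09, 3.09]. Speed limits (rad/s): [2.57, 2.57, 3.14, 3.14, 3.14, 3.14, 3.14].

## Interface

Orientations are given as [roll, pitch, yaw] about the fixed x, y, z axes, in that order (R = Rz(yaw) Ry(pitch) Rx(roll)).
In Python, from workcell import telemetry, cams, arm, finder gives the robot as it stands.
- The arm moves only by the tool play_rows, never from a script. Its argument "deltas" is a list of rows, each an object of numbers: "dx", "dy", "dz": the shift along the world's x, y, z in mm; "ax", "ay", "az": the turn, a rotation vector about the world's x, y, z in rad. In form: [{"dx": .., "dy": .., "dz": .., "ax": .., "ay": .., "az": ..}, ...]. A call has exactly 8 rows; each row shifts and turns the pose as measured when the row begins; what a row does not reach is not made up. A row lasts 1/10 s, in which the tool goes at most 50 mm and 8.59 degrees, less where a joint would pass 70% of its speed; a pose out of reach is approached as far as the arm can. A call is refused whole if a number of a shift passes 50 or a number of a turn 0.15, either way. A call with a gripper value outside its range is refused whole. "claw" is the closure, from -1 (fully open) to 1 (shut), set as the call begins (left out, the last holds). The fingers move at their own pace and stop on an object; the grip force is fixed at half the most. Time passes only in rows, so rows that do not move let the fingers close, or fill a call up. It gives the time, the measured TCP pose, the force and the opening at its end, in the units of the state.
- telemetry.get_state(): the state, without advancing time (a new reading comes with each control period).
- cams.read_camera(name): name is "scene" or "top"; returns a dict with "pixels" (480x640x3 uint8, blue, green, red), "fx", "fy", "cx", "cy" (pixels), "T" (4x4, takes a point from camera to world coordinates). Camera axes: x right, y down, z forward; pixel columns grow to the right and rows downward; lengths in m; the calibration is good to about 2 mm. A picture is of the moment at which its call begins. There is no depth.
- arm.close_job(): hands the job in, once; it reports no verdict.
Trained networks look in a picture, given as the dict that the camera call returned (one of the last four; its "shot" number tells which), for a name from the list of things; names that differ only in an ending like _2 or _b are one class to them, and where a whole thing is asked for, a point or a joint stands for the part that bears it (a point fixed in the world has none). Each returns a list of dicts, best first, with "conf" (0 to 1); they miss things now and then, are a little off and sometimes report something else, mostly with a low value. They report only what shows in the picture. A call takes as long as a camera call. They do not tell look-alikes from the thing itself.
- finder.recognise(picture, target): "xy" ([column, row] in pixels, amid what is visible of it).
The state is a dict: "t": time; "joints": joint angles; "joint_velocities": joint speeds; "joint_efforts": joint torques, N m; "position": TCP position; "ee_rot": TCP orientation; "force": force on the tool from outside, world axes, zero at the start; "torque": the same for the moment, N m; "opening": opening from 0.0 (shut) to 1.0 (fully open).
Only numpy, scipy, OpenCV 4.12 (cv2) and the standard library are available. Lean on these libraries where they do the work, as an engineer would, in place of code of your own. Each camera call takes 0.05 s, during which the arm holds its last target.

## Task

Press the ejector key of the nest fully down so that the metal end plate rises out of its pocket, then take the plate and lay it flat on the pile of cells inside the stacking well, centred over the pile and with its long side along the pile's. The height of the pile is not known and the cells are brittle: lower the plate gently until you feel it rest on the pile, pause a moment, only then let go, and do not press hard. Leave the other things on the bench where they are.

Things in the scene. Friction and masses are not known exactly. Their poses are not given: they have to be found in the camera images.
- nest: Fixed grey block, 177 mm (x) by 100 mm (y), 46 mm high, yaw varies. Origin on the bench under the centre of its rectangular pocket (100 x 68 mm, 10 mm deep, floor 36 mm above the bench); the block reaches 62 mm to +x, 115 mm to -x and 50 mm to each side in y from there. The end plate lies in the pocket, flush with the top. Through the pocket's floor a steel lifter pad (46 x 36 mm) rises as the key goes down, mm for mm, lifting the plate level.
- eject_key (a joint): Travel of the black press key on the nest, in m: 0 up (plate flush in the pocket), 0.020 fully down (plate's underside 9.5 mm above the top of the block). It takes about 6 to 10 N to move and stays where it is left, with the plate raised.
- key_top (a point): Centre of the top face of the press key (36 mm by 50 mm, level), 83 mm to -x of the nest's origin, 76 mm above the bench when up and 56 mm when down; moves with the key.
- end_plate: Loose flat aluminium plate, 96 mm (x) by 64 mm (y), 10 mm thick, about 0.17 kg (varies). Origin at the centre of its underside; z up. It is gripped across its 64 mm width once raised. Its corner holes and ports are only surface marks.
- well: Fixed open-topped aluminium box, the stacking well: 132 mm (x) by 172 mm (y) outside, 120 by 160 mm inside, rim 70 mm above the bench, yaw varies. Origin on the bench at its centre. Inside, centred and parallel to the box, stands a dark pile of cells, 76 mm (x) by 48 mm (y), whose flat top lies anywhere from 28 to 67 mm above the bench (no reading is given). The pile sits on a preloaded spring: it starts to give at about 3 N and then sinks about 1 mm per 1.5 N, 12 mm at most.
- well_rim (a point): Centre of the well's open top, on the axis of the pile, 70 mm above the bench; its axes are the well's.
- driver: Bystander: a screwdriver 170 mm long, lying on the bench along its x axis, origin under its middle. Leave it.
- nut_tray: Bystander: a grey tray with a few nuts, 100 x 140 x 30 mm, origin at the centre of its underside. Leave it.
- cartridge: Bystander: a small upright gas cartridge, 52 mm diameter, 130 mm high, origin at the centre of its foot. Leave it.
- load_box: Bystander: a white instrument box, 90 x 120 x 55 mm, origin at the centre of its underside. Leave it.
Mind the look-alikes: they are no part of the job. Of the things that look like the well, take the one that is farthest to the robot's left at the start. There is more than one size of the end_plate; the job needs the smaller.

How it is judged:
On the way, in this order (a step that is already met when the one before it is completed fails the run):
1. the ejector key is pressed down and the end plate stands raised out of its pocket (value of joint eject_key above 0.016 m and z of end_plate in the frame of nest above 0.05 m and horizontal distance between end_plate and nest below 0.01 m), for 0.2 s.
2. the end plate, still held in the fingers, rests on the pile in the well (contact force between end_plate and well above 0.3 N and contact force between the fingers and end_plate above 1 N and angle between end_plate's own z axis and vertical below 0.12 rad and horizontal distance between end_plate and well_rim below 0.014 m), for 0.1 s.
At the end, for the whole second after the job is handed in: The end plate lies flat (within 0.05 rad) and at rest on the pile in the well, released, its centre within 8 mm of the pile's axis and its long side within 0.12 rad of the pile's (horizontal distance between end_plate and well_rim below 0.008 m and angle between the x axis of end_plate and the x axis of well, either way round below 0.12 rad and angle between end_plate's own z axis and vertical below 0.05 rad and contact force between end_plate and well above 0.6 N and height (world z) of end_plate below 0.07 m and linear speed of end_plate below 0.01 m/s and contact force between the fingers and end_plate below 0.05 N); the robot touches nothing.
It fails at once if the end plate is pressed or dropped hard on the pile or well (over 30 N) (contact force between end_plate and well above 30 N).
It fails at once if the robot presses hard on the well or the pile (over 30 N) (contact force between any of the fingers, the arm and well above 30 N).
It fails at once if a bystander is moved by more than 30 mm (distance of any of driver, nut_tray, cartridge, load_box from where it was at the start of the episode above 0.03 m).
It also fails if it takes over 51 s, if anything falls off the work surface, if the arm or the gripper's body presses on something with over 40 N, if the wrist force passes 120 N, or if a joint passes its speed limit or range.

## Working session

There is one attempt and no reset: what is moved stays moved. The work goes in short steps, Python scripts to look and compute and a tool call to move; the robot and the scene stay as the last step left them, time stands still between calls to the robot, and variables do not carry over. Pictures are saved under pics/ and viewed, and the job is handed in when it is done.

Besides the shell and the picture viewer there is one more tool, called after "Request:" in YAML: its name, and indented under it one key for each argument. play_rows: Moves the arm, as the interface text tells. Its arguments: {"type":"object","properties":{"deltas":{"type":"array","items":{"type":"object","properties":{"dx":{"type":"number"},"dy":{"type":"number"},"dz":{"type":"number"},"ax":{"type":"number"},"ay":{"type":"number"},"az":{"type":"number"}}}},"claw":{"type":"number"}},"required":["deltas"]}

```bash
ls; mkdir -p pics; python3 - <<'E'
from workcell import telemetry, cams, arm, finder
import cv2, numpy as np
s=telemetry.get_state(); print({k:(np.round(v,4).tolist() if not isinstance(v,float) else v) for k,v in s.items()}, arm.pinch_z)
for n in ("scene","top"):
    p=cams.read_camera(n); cv2.imwrite(f"pics/{n}0.png",p["pixels"])
    print(n,p["fx"],p["fy"],p["cx"],p["cy"],np.round(p["T"],4).tolist(),p["shot"])
    for t in ("nest","key_top","end_plate","well"):
        try: print(t,[(np.round(d["xy"],1).tolist(),round(d["conf"],2)) for d in finder.recognise(p,t)])
        except Exception as e: print(t,e)
E
```

```text
pics
{'t': 0.0, 'joints': [1.1505, 0.5921, 0.0483, 1.6098, -0.0333, 0.9427, -0.0337], 'joint_velocities': [-0.0016, -0.001, 0.0008, 0.0002, -0.0003, 0.0002, -0.0025], 'joint_efforts': [-0.0002, -54.8692, 1.5461, -19.8126, 0.0092, 0.0086, -0.0], 'position': [0.2326, -0.6862, 0.4035], 'ee_rot': [-3.1394, 0.0001, 0.3268], 'force': [0.3549, 0.3863, -0.3812], 'torque': [0.0084, 0.0165, -0.0434], 'opening': 1.0021887140581534} 0.1547
scene 540.3826293774298 540.3826293774298 321.38403664048633 240.49756294777526 [[0.1047, 0.8435, -0.5268, 1.2745], [0.9944, -0.0945, 0.0464, -0.1038], [-0.0106, -0.5288, -0.8487, 1.2747], [0.0, 0.0, 0.0, 1.0]] 1
nest [([396.5, 219.4], 0.7)]
key_top [([394.6, 205.9], 0.78), ([431.7, 322.3], 0.47)]
end_plate [([463.9, 217.8], 0.77), ([407.6, 235.2], 0.74), ([260.7, 322.6], 0.43)]
well [([259.5, 260.2], 0.91), ([210.5, 190.8], 0.84), ([158.4, 274.4], 0.69)]
top 618.3608098028066 618.3608098028066 321.0937178880186 242.62918260550686 [[0.0067, -0.9947, 0.1026, 0.4168], [-1.0, -0.0064, 0.004, -0.0538], [-0.0033, -0.1026, -0.9947, 1.401], [0.0, 0.0, 0.0, 1.0]] 2
nest [([220.2, 285.9], 0.8)]
key_top [([213.0, 297.3], 0.91)]
end_plate [([133.7, 290.8], 0.85), ([208.8, 267.3], 0.72)]
well [([451.5, 367.9], 0.85), ([390.6, 249.6], 0.72), ([511.6, 243.2], 0.61)]
```

View pics/scene0.png

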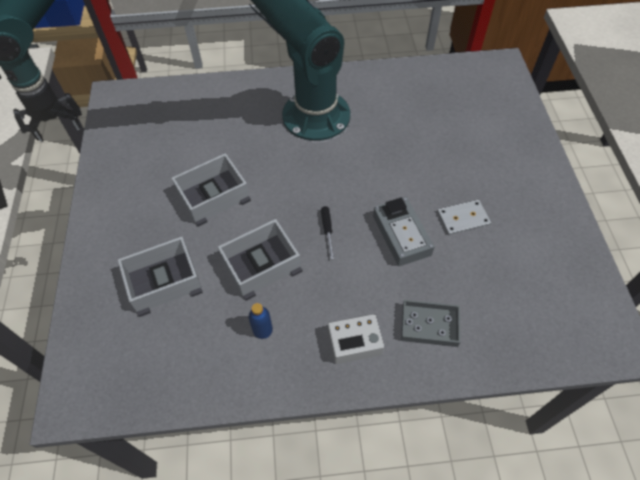

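View pics/top0.png

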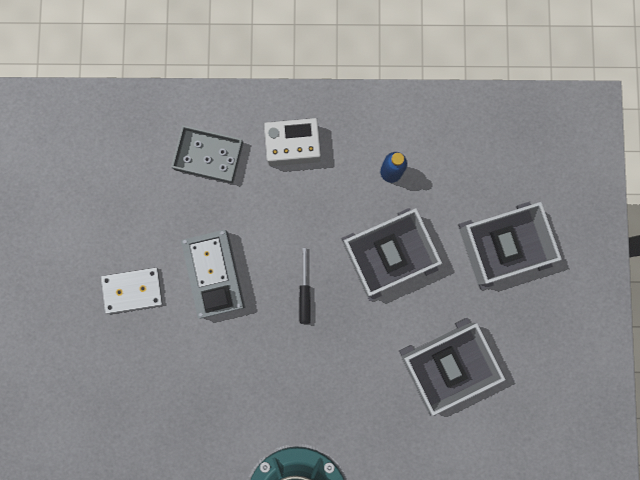

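The top picture shows three wells, at (391,250), (452,368) and (511,243). Image left is +y, so the job's well is the one at (391,250). The nest with the smaller plate is at (215,275), and the larger look-alike plate is at (133,290). Next I'll zoom in for corners.

```bash
python3 - <<'E'
import cv2
t=cv2.imread("pics/top0.png"); s=cv2.imread("pics/scene0.png")
def crop(im,x,y,w,h,k,n):
    c=cv2.resize(im[y:y+h,x:x+w],None,fx=k,fy=k,interpolation=cv2.INTER_CUBIC)
    for i in range(0,w,10): cv2.putText(c,str(x+i),(i*k,8),0,0.3,(0,255,255),1); cv2.line(c,(i*k,10),(i*k,14),(0,255,255),1)
    for j in range(0,h,10): cv2.putText(c,str(y+j),(0,j*k+4),0,0.3,(0,255,255),1)
    cv2.imwrite(n,c)
crop(t,175,222,80,100,6,"pics/a.png"); crop(t,335,200,110,100,6,"pics/b.png")
crop(s,365,190,75,75,8,"pics/c.png"); crop(s,210,212,100,90,6,"pics/d.png")
E
```

```text
(no output)
```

View pics/a.png

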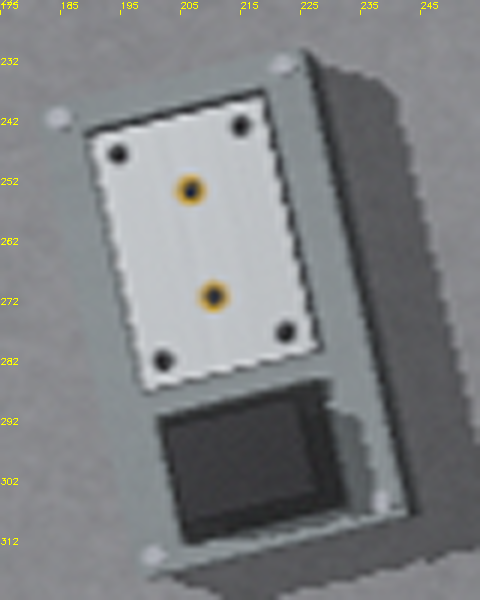

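View pics/b.png

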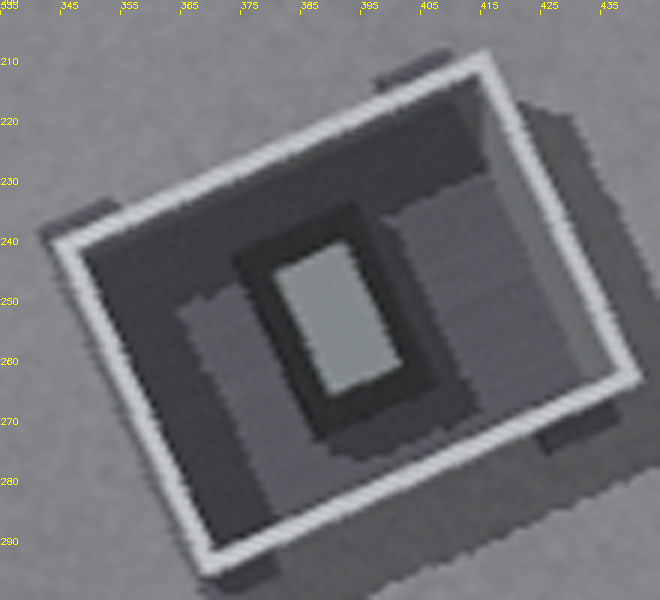

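View pics/c.png

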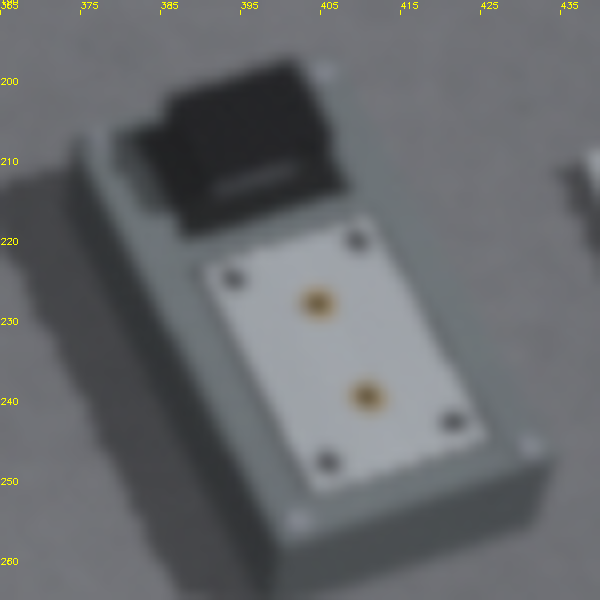

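View pics/d.png

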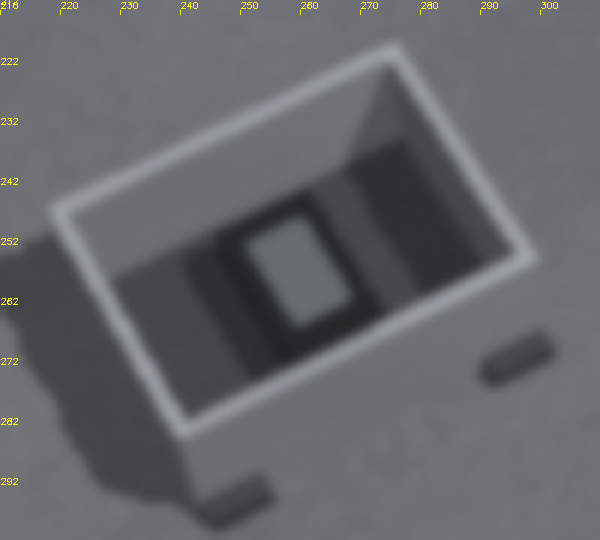

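```bash
cat > geo.py <<'E'
import numpy as np
from scipy.optimize import least_squares
def px(c,k,x0,y0): return (np.array(c,float)+.5)/k-.5+[x0,y0]
def proj(cam,P):
    T=np.asarray(cam["T"]);p=(np.asarray(P)-T[:3,3])@T[:3,:3]
    return np.c_[cam["fx"]*p[:,0]/p[:,2]+cam["cx"],cam["fy"]*p[:,1]/p[:,2]+cam["cy"]]
def place(q,L):
    c,s=np.cos(q[2]),np.sin(q[2]);L=np.asarray(L,float)
    return np.c_[q[0]+c*L[:,0]-s*L[:,1],q[1]+s*L[:,0]+c*L[:,1],L[:,2]]
def fit(q0,obs):
    f=lambda q:np.concatenate([(proj(c,place(q,L))-u).ravel() for c,L,u in obs])
    r=least_squares(f,q0);return r.x,r.fun.reshape(-1,2)
def rect(a,b,z): # +x+y, +x-y, -x-y, -x+y
    return [[a,b,z],[a,-b,z],[-a,-b,z],[-a,b,z]]
E
python3 - <<'E'
from workcell import cams
from geo import *
import pickle
S=cams.read_camera("scene");T=cams.read_camera("top")
for c in(S,T): c.pop("pixels")
pickle.dump((S,T),open("cams.pkl","wb"))
pt=px([(88,132),(266,92),(322,350),(148,390)],6,175,222) # +x+y,+x-y,-x-y,-x+y
ps=px([(488,435),(312,492),(200,265),(370,220)],8,365,190)
L=rect(.048,.032,.046)
for o in ([(T,L,pt)],[(S,L,ps)],[(T,L,pt),(S,L,ps)]):
    q,r=fit([.4,.15,.2],o);print("plate",q.round(4),np.abs(r).max().round(2), r.round(1).tolist())
L=rect(.066,.086,.070)
wt=px([(54,243),(486,50),(641,376),(208,576)],6,335,200)
ws=px([(538,258),(183,437),(52,207),(395,43)],6,210,212)
for o in ([(T,L,wt)],[(S,L,ws)],[(T,L,wt),(S,L,ws)]):
    q,r=fit([.4,-.15,.2],o);print("well",q.round(4),np.abs(r).max().round(2),r.round(1).tolist())
# pile height from top: pile patch/outer corners
pl=px([(237,255),(358,203),(435,385),(318,437)],6,335,200)
for z in np.arange(.028,.068,.006):
    print(z,(proj(T,place(q,rect(.038,.024,z)))-pl).round(1).tolist())
E
```

```text
plate [0.5129 0.1979 0.2409] 0.83 [[0.8, 0.3], [-0.5, 0.3], [-0.4, -0.4], [0.1, -0.2]]
plate [0.5152 0.1959 0.2277] 0.75 [[0.1, 0.4], [-0.0, 0.2], [-0.2, 0.1], [0.1, -0.8]]
plate [0.5136 0.1972 0.2359] 1.33 [[1.3, -0.1], [-0.0, 0.0], [-0.2, -0.6], [0.3, -0.6], [0.6, -0.3], [0.5, -0.4], [0.1, -0.4], [0.3, -1.3]]
well [ 0.5362 -0.2027  0.433 ] 0.44 [[-0.0, -0.1], [-0.2, -0.4], [0.2, 0.4], [-0.0, 0.1]]
well [ 0.5383 -0.2037  0.4268] 0.54 [[0.5, -0.1], [-0.3, 0.4], [-0.5, 0.1], [0.4, -0.5]]
well [ 0.5369 -0.2031  0.4307] 0.99 [[0.2, -0.5], [0.1, -0.7], [0.4, 0.1], [0.1, -0.2], [0.6, -0.7], [0.1, -0.0], [-0.4, -0.3], [0.4, -1.0]]
0.028 [[-0.4, -0.5], [-1.1, -0.6], [0.5, -0.0], [0.4, 0.2]]
0.034 [[-0.2, -0.8], [-0.8, -0.9], [0.9, -0.2], [0.7, 0.0]]
0.04000000000000001 [[-0.0, -1.1], [-0.5, -1.3], [1.2, -0.4], [1.0, -0.1]]
0.046000000000000006 [[0.2, -1.3], [-0.2, -1.6], [1.6, -0.6], [1.3, -0.3]]
0.052000000000000005 [[0.4, -1.6], [0.1, -1.9], [2.0, -0.8], [1.6, -0.4]]
0.05800000000000001 [[0.7, -1.9], [0.4, -2.2], [2.4, -1.0], [1.9, -0.6]]
0.06400000000000002 [[0.9, -2.2], [0.8, -2.6], [2.8, -1.2], [2.1, -0.7]]
```

Fit results: nest at about (0.514, 0.197) with yaw 0.236, key at about (0.433, 0.178), well at about (0.537, −0.203) with yaw 0.431. I'll travel now with the fingers shut.

Request:
play_rows:
  claw: 1
  deltas:
    - {"dx": 28,"dy": 38}
    - {"dx": 28,"dy": 38}
    - {"dx": 28,"dy": 38}
    - {"dx": 28,"dy": 38}
    - {"dx": 28,"dy": 38}
    - {"dx": 28,"dy": 38}
    - {"dx": 28,"dy": 38}
    - {"dx": 28,"dy": 38}

```text
invalid input at $.deltas[0]: expected keys dx, dy, dz, ax, ay, az
```

Request:
play_rows:
  claw: 1
  deltas:
    - {"dx": 28,"dy": 38,"dz": 0,"ax": 0,"ay": 0,"az": -0.01}
    - {"dx": 28,"dy": 38,"dz": 0,"ax": 0,"ay": 0,"az": -0.01}
    - {"dx": 28,"dy": 38,"dz": 0,"ax": 0,"ay": 0,"az": -0.01}
    - {"dx": 28,"dy": 38,"dz": 0,"ax": 0,"ay": 0,"az": -0.01}
    - {"dx": 28,"dy": 38,"dz": 0,"ax": 0,"ay": 0,"az": -0.01}
    - {"dx": 28,"dy": 38,"dz": 0,"ax": 0,"ay": 0,"az": -0.01}
    - {"dx": 28,"dy": 38,"dz": 0,"ax": 0,"ay": 0,"az": -0.01}
    - {"dx": 28,"dy": 38,"dz": 0,"ax": 0,"ay": 0,"az": -0.01}

```text
t: 1.4
position: [0.454, -0.3793, 0.4065]
ee_rot: [3.132, 0.004, 0.224]
force: [2.0, -0.6, 0.4]
opening: -0.003
```

Request:
play_rows:
  deltas:
    - {"dx": 10,"dy": 46,"dz": -5,"ax": 0,"ay": 0,"az": 0.002}
    - {"dx": 10,"dy": 46,"dz": -5,"ax": 0,"ay": 0,"az": 0.002}
    - {"dx": 5,"dy": 46,"dz": -5,"ax": 0,"ay": 0,"az": 0.002}
    - {"dx": 0,"dy": 46,"dz": -5,"ax": 0,"ay": 0,"az": 0.002}
    - {"dx": 0,"dy": 46,"dz": -5,"ax": 0,"ay": 0,"az": 0.002}
    - {"dx": -5,"dy": 46,"dz": -5,"ax": 0,"ay": 0,"az": 0.002}
    - {"dx": -5,"dy": 46,"dz": -5,"ax": 0,"ay": 0,"az": 0}
    - {"dx": -5,"dy": 46,"dz": -5,"ax": 0,"ay": 0,"az": 0}

```text
t: 2.2
position: [0.471, 0.0035, 0.3698]
ee_rot: [3.124, -0.013, 0.24]
force: [0.8, -0.8, 0.3]
opening: 0.001
```

Request:
play_rows:
  deltas:
    - {"dx": -6,"dy": 30,"dz": -10,"ax": 0.005,"ay": 0.006,"az": 0}
    - {"dx": -6,"dy": 30,"dz": -10,"ax": 0.005,"ay": 0.006,"az": 0}
    - {"dx": -6,"dy": 30,"dz": -12,"ax": 0.004,"ay": 0.005,"az": 0}
    - {"dx": -6,"dy": 28,"dz": -15,"ax": 0,"ay": 0,"az": 0}
    - {"dx": -6,"dy": 25,"dz": -15,"ax": 0,"ay": 0,"az": 0}
    - {"dx": -4,"dy": 18,"dz": -15,"ax": 0,"ay": 0,"az": 0}
    - {"dx": -4,"dy": 12,"dz": -10,"ax": 0,"ay": 0,"az": 0}
    - {"dx": 0,"dy": 0,"dz": 0,"ax": 0,"ay": 0,"az": 0}

```text
t: 3.0
position: [0.4322, 0.1931, 0.2827]
ee_rot: [-3.136, -0.012, 0.255]
force: [-0.9, 1.1, -0.2]
opening: 0.004
```

Request:
play_rows:
  deltas:
    - {"dx": 1,"dy": -8,"dz": -5,"ax": -0.004,"ay": 0.005,"az": -0.01}
    - {"dx": 0,"dy": -7,"dz": -5,"ax": -0.004,"ay": 0.005,"az": -0.009}
    - {"dx": 0,"dy": 0,"dz": -5,"ax": 0,"ay": 0,"az": 0}
    - {"dx": 0,"dy": 0,"dz": -5,"ax": 0,"ay": 0,"az": 0}
    - {"dx": 0,"dy": 0,"dz": -3,"ax": 0,"ay": 0,"az": 0}
    - {"dx": 0,"dy": 0,"dz": 0,"ax": 0,"ay": 0,"az": 0}
    - {"dx": 0,"dy": 0,"dz": 0,"ax": 0,"ay": 0,"az": 0}
    - {"dx": 0,"dy": 0,"dz": 0,"ax": 0,"ay": 0,"az": 0}

```text
t: 3.8
position: [0.4353, 0.1726, 0.2596]
ee_rot: [3.139, -0.002, 0.226]
force: [0.2, 0.0, 0.1]
opening: -0.001
```

```bash
python3 - <<'E'
from workcell import cams,telemetry
import cv2
s=telemetry.get_state();print(s["position"],s["ee_rot"],s["force"])
p=cams.read_camera("scene")["pixels"];t=cams.read_camera("top")["pixels"]
a=cv2.resize(p[160:280,350:480],None,fx=4,fy=4);b=cv2.resize(t[210:330,150:280],None,fx=4,fy=4)
cv2.imwrite("pics/e.png",cv2.resize(cv2.hconcat([a,b]),None,fx=.75,fy=.75))
E
```

```text
[0.43533528 0.1726065  0.2596256 ] [ 3.13949760e+00 -2.27374475e-03  2.26299214e-01] [0.1660293  0.04964512 0.13939452]
```

View pics/e.png

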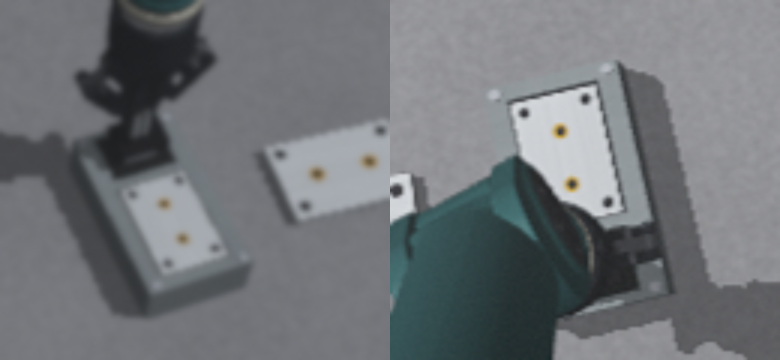

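The fingers stand over the key. The scene view shows the fingertips just above the black block, so I'll press.

Request:
play_rows:
  deltas:
    - {"dx": -1,"dy": 3,"dz": -5,"ax": 0,"ay": 0,"az": 0}
    - {"dx": -1,"dy": 2,"dz": -5,"ax": 0,"ay": 0,"az": 0}
    - {"dx": 0,"dy": 0,"dz": -5,"ax": 0,"ay": 0,"az": 0}
    - {"dx": 0,"dy": 0,"dz": -5,"ax": 0,"ay": 0,"az": 0}
    - {"dx": 0,"dy": 0,"dz": -5,"ax": 0,"ay": 0,"az": 0}
    - {"dx": 0,"dy": 0,"dz": -3,"ax": 0,"ay": 0,"az": 0}
    - {"dx": 0,"dy": 0,"dz": -2,"ax": 0,"ay": 0,"az": 0}
    - {"dx": 0,"dy": 0,"dz": -2,"ax": 0,"ay": 0,"az": 0}

```text
t: 4.7
position: [0.4336, 0.1787, 0.2291]
ee_rot: [3.138, -0.004, 0.227]
force: [-6.1, -2.8, 44.8]
opening: -0.001
```

Request:
play_rows:
  deltas:
    - {"dx": 0,"dy": 0,"dz": 0,"ax": 0,"ay": 0,"az": 0}
    - {"dx": 0,"dy": 0,"dz": 3,"ax": 0,"ay": 0,"az": 0}
    - {"dx": 0,"dy": 0,"dz": 15,"ax": 0,"ay": 0,"az": 0}
    - {"dx": 0,"dy": 0,"dz": 20,"ax": 0,"ay": 0,"az": 0}
    - {"dx": 0,"dy": 0,"dz": 20,"ax": 0,"ay": 0,"az": 0}
    - {"dx": 0,"dy": 0,"dz": 20,"ax": 0,"ay": 0,"az": 0}
    - {"dx": 0,"dy": 0,"dz": 20,"ax": 0,"ay": 0,"az": 0}
    - {"dx": 0,"dy": 0,"dz": 0,"ax": 0,"ay": 0,"az": 0}

```text
t: 5.5
position: [0.4321, 0.18, 0.3285]
ee_rot: [3.138, 0.0, 0.23]
force: [0.5, 0.3, 0.3]
opening: -0.001
```

Request:
play_rows:
  claw: -1
  deltas:
    - {"dx": 16,"dy": -25,"dz": 5,"ax": 0,"ay": 0,"az": 0.002}
    - {"dx": 16,"dy": -35,"dz": 5,"ax": 0,"ay": 0,"az": 0.002}
    - {"dx": 16,"dy": -35,"dz": 5,"ax": 0,"ay": 0,"az": 0.002}
    - {"dx": 16,"dy": -30,"dz": 5,"ax": 0,"ay": 0,"az": 0.002}
    - {"dx": 8,"dy": -25,"dz": 5,"ax": 0,"ay": 0,"az": 0.001}
    - {"dx": 4,"dy": -20,"dz": 5,"ax": 0,"ay": 0,"az": 0}
    - {"dx": 2,"dy": -15,"dz": 0,"ax": 0,"ay": 0,"az": 0}
    - {"dx": 0,"dy": 0,"dz": 0,"ax": 0,"ay": 0,"az": 0}

```text
t: 6.3
position: [0.5103, -0.0102, 0.3529]
ee_rot: [3.139, 0.008, 0.247]
force: [-0.5, -0.3, -0.4]
opening: 0.997
```

```bash
python3 - <<'E'
from workcell import cams,telemetry
import cv2
t=cams.read_camera("top")["pixels"];p=cams.read_camera("scene")["pixels"]
cv2.imwrite("pics/f.png",cv2.resize(t[222:322,175:255],None,fx=6,fy=6,interpolation=cv2.INTER_CUBIC))
cv2.imwrite("pics/f2.png",cv2.resize(p[190:265,365:440],None,fx=8,fy=8,interpolation=cv2.INTER_CUBIC))
cv2.imwrite("pics/f3.png",p)
E
```

```text
(no output)
```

View pics/f.png

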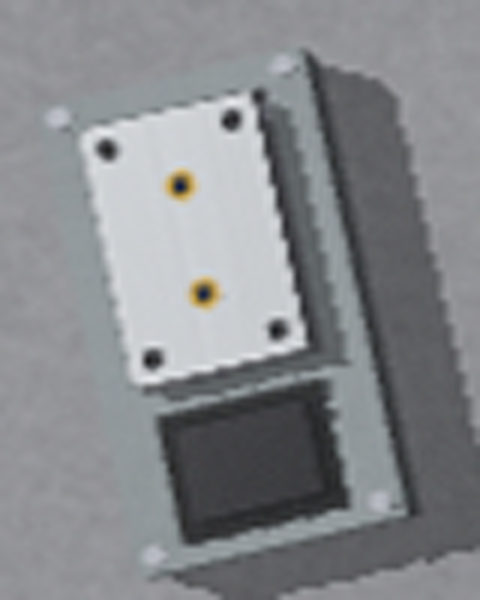

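View pics/f2.png

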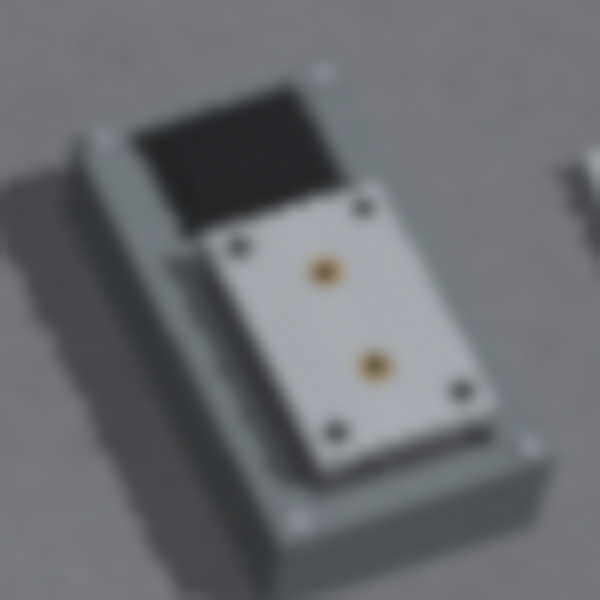

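The plate stands raised, with its shadow visible all around. I'll refit it at its raised height.

```bash
python3 - <<'E'
from geo import *
import pickle
S,T=pickle.load(open("cams.pkl","rb"))
pt=px([(82,130),(258,92),(308,345),(135,388)],6,175,222)
ps=px([(498,405),(322,472),(205,240),(380,185)],8,365,190)
L=rect(.048,.032,.0655)
for o in ([(T,L,pt)],[(S,L,ps)],[(T,L,pt),(S,L,ps)]):
    q,r=fit([.5,.2,.2],o);print("plate",q.round(4),r.round(1).tolist())
E
```

```text
plate [0.5123 0.198  0.2275] [[0.1, -0.2], [-0.4, -0.3], [0.3, 0.6], [0.0, -0.0]]
plate [0.5169 0.1961 0.2408] [[0.3, 0.7], [0.1, -0.5], [-0.1, -0.1], [-0.3, 0.0]]
plate [0.5137 0.1974 0.2322] [[0.3, -0.8], [-0.2, -1.0], [0.6, -0.1], [0.5, -0.7], [0.5, -0.3], [0.2, -1.7], [0.3, -1.3], [0.1, -1.0]]
```

Request:
play_rows:
  deltas:
    - {"dx": 0,"dy": 25,"dz": -5,"ax": 0,"ay": -0.004,"az": 0}
    - {"dx": 0,"dy": 40,"dz": -10,"ax": 0,"ay": -0.004,"az": 0}
    - {"dx": 0,"dy": 40,"dz": -10,"ax": 0,"ay": 0,"az": -0.003}
    - {"dx": 0,"dy": 38,"dz": -10,"ax": 0,"ay": 0,"az": -0.003}
    - {"dx": 0,"dy": 25,"dz": -10,"ax": 0,"ay": 0,"az": -0.003}
    - {"dx": 0,"dy": 15,"dz": -5,"ax": 0,"ay": 0,"az": -0.003}
    - {"dx": 0,"dy": 5,"dz": -5,"ax": 0,"ay": 0,"az": 0}
    - {"dx": 0,"dy": 0,"dz": 0,"ax": 0,"ay": 0,"az": 0}

```text
t: 7.2
position: [0.5036, 0.1993, 0.2925]
ee_rot: [-3.139, 0.004, 0.254]
force: [-0.1, -0.3, -0.0]
opening: 1.005
```

Request:
play_rows:
  deltas:
    - {"dx": 0,"dy": 0,"dz": 0,"ax": 0,"ay": 0,"az": 0}
    - {"dx": 0,"dy": 0,"dz": 0,"ax": 0,"ay": 0,"az": 0}
    - {"dx": 0,"dy": 0,"dz": 0,"ax": 0,"ay": 0,"az": 0}
    - {"dx": 0,"dy": 0,"dz": 0,"ax": 0,"ay": 0,"az": 0}
    - {"dx": 0,"dy": 0,"dz": 0,"ax": 0,"ay": 0,"az": 0}
    - {"dx": 0,"dy": 0,"dz": 0,"ax": 0,"ay": 0,"az": 0}
    - {"dx": 0,"dy": 0,"dz": 0,"ax": 0,"ay": 0,"az": 0}
    - {"dx": 0,"dy": 0,"dz": 0,"ax": 0,"ay": 0,"az": 0}

```text
t: 8.0
position: [0.504, 0.1944, 0.2936]
ee_rot: [-3.141, 0.004, 0.247]
force: [0.1, -0.1, 0.6]
opening: 1.003
```

Request:
play_rows:
  deltas:
    - {"dx": 4,"dy": 1,"dz": -5,"ax": 0,"ay": -0.004,"az": -0.005}
    - {"dx": 4,"dy": 1,"dz": -10,"ax": 0,"ay": 0,"az": -0.005}
    - {"dx": 2,"dy": 1,"dz": -12,"ax": 0,"ay": 0,"az": -0.003}
    - {"dx": 0,"dy": 0,"dz": -10,"ax": 0,"ay": 0,"az": 0}
    - {"dx": 0,"dy": 0,"dz": -8,"ax": 0,"ay": 0,"az": 0}
    - {"dx": 0,"dy": 0,"dz": -5,"ax": 0,"ay": 0,"az": 0}
    - {"dx": 0,"dy": 0,"dz": 0,"ax": 0,"ay": 0,"az": 0}
    - {"dx": 0,"dy": 0,"dz": 0,"ax": 0,"ay": 0,"az": 0}

```text
t: 8.8
position: [0.5146, 0.1978, 0.2373]
ee_rot: [3.141, 0.002, 0.233]
force: [0.4, 0.4, -0.2]
opening: 1.001
```

Request:
play_rows:
  deltas:
    - {"dx": 0,"dy": 0,"dz": -5,"ax": 0,"ay": 0,"az": 0}
    - {"dx": 0,"dy": 0,"dz": -5,"ax": 0,"ay": 0,"az": 0}
    - {"dx": 0,"dy": 0,"dz": -5,"ax": 0,"ay": 0,"az": 0}
    - {"dx": 0,"dy": 0,"dz": -4,"ax": 0,"ay": 0,"az": 0}
    - {"dx": 0,"dy": 0,"dz": -2,"ax": 0,"ay": 0,"az": 0}
    - {"dx": 0,"dy": 0,"dz": -1,"ax": 0,"ay": 0,"az": 0}
    - {"dx": 0,"dy": 0,"dz": 0,"ax": 0,"ay": 0,"az": 0}
    - {"dx": 0,"dy": 0,"dz": 0,"ax": 0,"ay": 0,"az": 0}

```text
t: 9.6
position: [0.5149, 0.198, 0.2144]
ee_rot: [3.141, 0.0, 0.233]
force: [0.0, 0.2, -0.6]
opening: 1.0
```

```bash
python3 - <<'E'
from workcell import cams,telemetry
import cv2
p=cams.read_camera("scene")["pixels"]
cv2.imwrite("pics/g.png",cv2.resize(p[160:270,350:470],None,fx=5,fy=5,interpolation=cv2.INTER_CUBIC))
E
```

```text
(no output)
```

View pics/g.png

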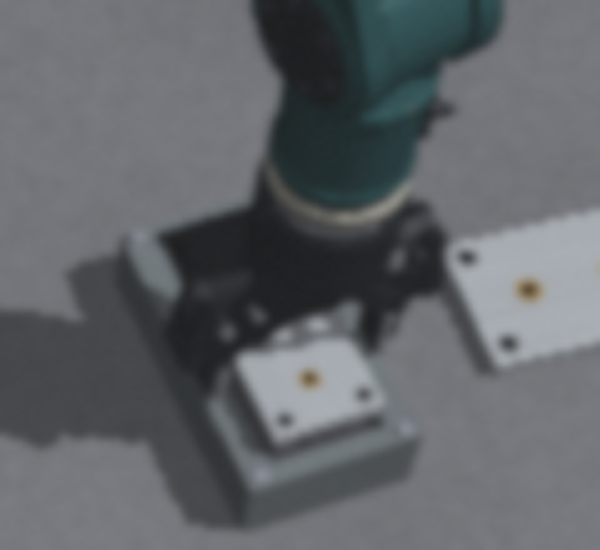

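The gripper straddles the plate with no contact. I'll close it.

Request:
play_rows:
  claw: 1
  deltas:
    - {"dx": 0,"dy": 0,"dz": 0,"ax": 0,"ay": 0,"az": 0}
    - {"dx": 0,"dy": 0,"dz": 0,"ax": 0,"ay": 0,"az": 0}
    - {"dx": 0,"dy": 0,"dz": 0,"ax": 0,"ay": 0,"az": 0}
    - {"dx": 0,"dy": 0,"dz": 0,"ax": 0,"ay": 0,"az": 0}
    - {"dx": 0,"dy": 0,"dz": 0,"ax": 0,"ay": 0,"az": 0}
    - {"dx": 0,"dy": 0,"dz": 0,"ax": 0,"ay": 0,"az": 0}
    - {"dx": 0,"dy": 0,"dz": 0,"ax": 0,"ay": 0,"az": 0}
    - {"dx": 0,"dy": 0,"dz": 0,"ax": 0,"ay": 0,"az": 0}

```text
t: 10.45
position: [0.5149, 0.198, 0.2147]
ee_rot: [3.141, -0.0, 0.233]
force: [0.6, 0.5, -2.0]
opening: 0.73
```

Request:
play_rows:
  deltas:
    - {"dx": 0,"dy": 0,"dz": 4,"ax": 0,"ay": 0,"az": 0}
    - {"dx": 0,"dy": 0,"dz": 8,"ax": 0,"ay": 0,"az": 0}
    - {"dx": 0,"dy": 0,"dz": 12,"ax": 0,"ay": 0,"az": 0}
    - {"dx": 0,"dy": 0,"dz": 15,"ax": 0,"ay": 0,"az": 0}
    - {"dx": 0,"dy": 0,"dz": 15,"ax": 0,"ay": 0,"az": 0}
    - {"dx": 0,"dy": 0,"dz": 12,"ax": 0,"ay": 0,"az": 0}
    - {"dx": 0,"dy": 0,"dz": 6,"ax": 0,"ay": 0,"az": 0}
    - {"dx": 0,"dy": 0,"dz": 0,"ax": 0,"ay": 0,"az": 0}

```text
t: 11.25
position: [0.5141, 0.1974, 0.2935]
ee_rot: [3.141, -0.001, 0.233]
force: [-0.3, 0.1, -1.9]
opening: 0.737
```

```bash
python3 - <<'E'
from workcell import cams,telemetry
import cv2
p=cams.read_camera("scene")["pixels"]
cv2.imwrite("pics/h.png",cv2.resize(p[160:270,350:470],None,fx=5,fy=5,interpolation=cv2.INTER_CUBIC))
E
```

```text
(no output)
```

View pics/h.png

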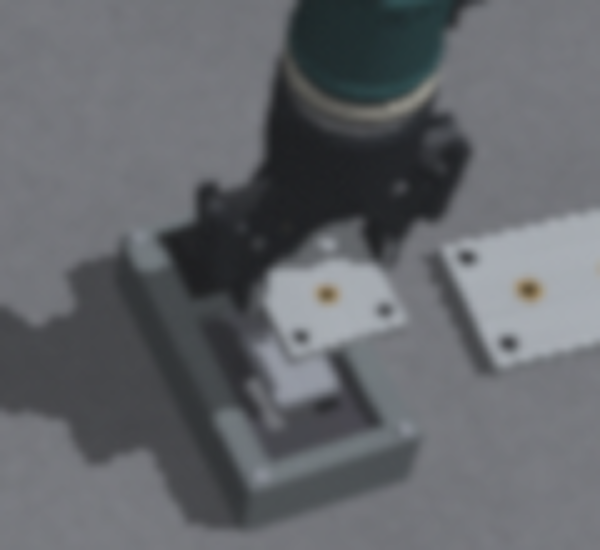

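The plate is held level. Now to carry it to the well.

Request:
play_rows:
  deltas:
    - {"dx": 1,"dy": -15,"dz": 2,"ax": 0,"ay": 0,"az": 0.015}
    - {"dx": 1,"dy": -28,"dz": 2,"ax": 0,"ay": 0,"az": 0.02}
    - {"dx": 1,"dy": -35,"dz": 1,"ax": 0,"ay": 0,"az": 0.02}
    - {"dx": 2,"dy": -35,"dz": 0,"ax": 0,"ay": 0,"az": 0.02}
    - {"dx": 2,"dy": -35,"dz": 0,"ax": 0,"ay": 0,"az": 0.02}
    - {"dx": 2,"dy": -35,"dz": 0,"ax": 0,"ay": 0,"az": 0.02}
    - {"dx": 2,"dy": -35,"dz": 0,"ax": 0,"ay": 0,"az": 0.02}
    - {"dx": 2,"dy": -35,"dz": 0,"ax": 0,"ay": 0,"az": 0.02}

```text
t: 12.1
position: [0.5246, -0.0561, 0.2937]
ee_rot: [-3.135, 0.005, 0.411]
force: [0.5, -0.7, -1.8]
opening: 0.73
```

Request:
play_rows:
  deltas:
    - {"dx": 2,"dy": -35,"dz": 0,"ax": 0,"ay": 0,"az": 0.01}
    - {"dx": 2,"dy": -32,"dz": 0,"ax": 0,"ay": 0,"az": 0.01}
    - {"dx": 2,"dy": -25,"dz": 0,"ax": 0,"ay": 0,"az": 0}
    - {"dx": 2,"dy": -18,"dz": 0,"ax": 0,"ay": 0,"az": 0}
    - {"dx": 0,"dy": -10,"dz": 0,"ax": 0,"ay": 0,"az": 0}
    - {"dx": 0,"dy": -3,"dz": 0,"ax": 0,"ay": 0,"az": 0}
    - {"dx": 0,"dy": 0,"dz": 0,"ax": 0,"ay": 0,"az": 0}
    - {"dx": 0,"dy": 0,"dz": 0,"ax": 0,"ay": 0,"az": 0}

```text
t: 12.9
position: [0.5296, -0.1898, 0.2884]
ee_rot: [-3.131, 0.015, 0.423]
force: [-0.4, 0.0, -2.3]
opening: 0.733
```

Request:
play_rows:
  deltas:
    - {"dx": 3,"dy": -4,"dz": 0,"ax": -0.001,"ay": -0.006,"az": 0.003}
    - {"dx": 3,"dy": -4,"dz": 0,"ax": -0.002,"ay": -0.006,"az": 0.003}
    - {"dx": 2,"dy": -4,"dz": 0,"ax": 0,"ay": -0.006,"az": 0.002}
    - {"dx": 0,"dy": 0,"dz": -5,"ax": 0,"ay": 0,"az": 0}
    - {"dx": 0,"dy": 0,"dz": -5,"ax": 0,"ay": 0,"az": 0}
    - {"dx": 0,"dy": 0,"dz": 0,"ax": 0,"ay": 0,"az": 0}
    - {"dx": 0,"dy": 0,"dz": 0,"ax": 0,"ay": 0,"az": 0}
    - {"dx": 0,"dy": 0,"dz": 0,"ax": 0,"ay": 0,"az": 0}

```text
t: 13.7
position: [0.5388, -0.1987, 0.2772]
ee_rot: [-3.14, -0.002, 0.438]
force: [0.4, 0.3, -2.2]
opening: 0.733
```

```bash
python3 - <<'E'
from workcell import cams,telemetry
import cv2
p=cams.read_camera("scene")["pixels"];t=cams.read_camera("top")["pixels"]
cv2.imwrite("pics/i.png",cv2.resize(p[200:300,200:320],None,fx=6,fy=6,interpolation=cv2.INTER_CUBIC))
cv2.imwrite("pics/j.png",cv2.resize(t[200:300,335:445],None,fx=6,fy=6,interpolation=cv2.INTER_CUBIC))
print(telemetry.get_state()["force"])
E
```

```text
[-0.47831486 -0.48327522 -1.02999698]
```

View pics/i.png

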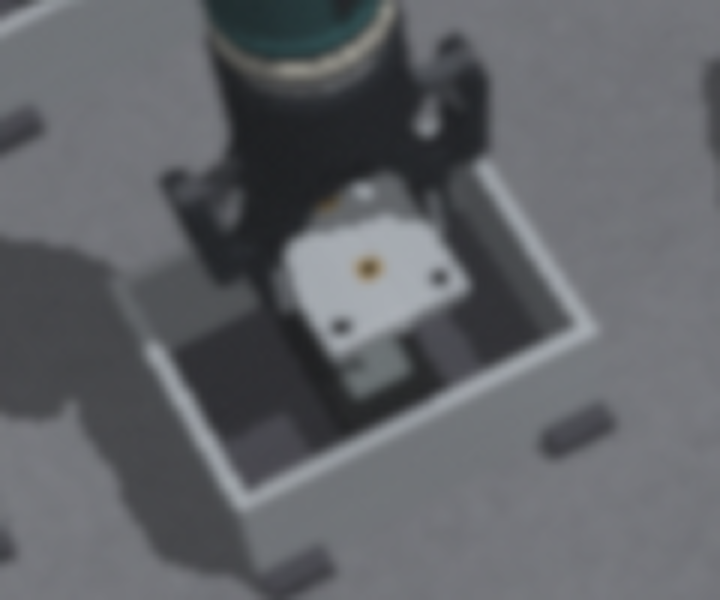

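View pics/j.png

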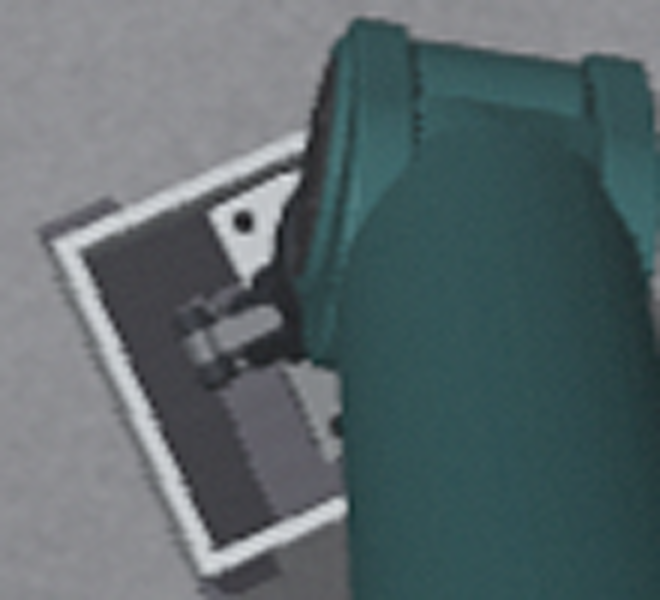

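```bash
python3 - <<'E'
from geo import *
import pickle
S,T=pickle.load(open("cams.pkl","rb"))
z=.2772-.1492
L=rect(.048,.032,z)
ps=px([(472,288),(338,362)],6,200,200); pt=px([(210,212),(333,465)],6,335,200)
for o in ([(S,L[:2],ps)],[(T,[L[0],L[3]],pt)],[(S,L[:2],ps),(T,[L[0],L[3]],pt)]):
    q,r=fit([.53,-.2,.43],o);print(q.round(4),r.round(1).tolist())
E
```

```text
[ 0.5433 -0.2     0.4764] [[0.0, -0.0], [-0.0, 0.0]]
[ 0.5352 -0.1988  0.45  ] [[0.1, 0.1], [-0.1, -0.1]]
[ 0.5379 -0.199   0.4571] [[0.1, -1.6], [-0.2, -1.9], [0.1, -1.0], [0.2, -1.5]]
```

Corrections needed are −4 mm in y and a slight turn, then a slow descent.

Request:
play_rows:
  deltas:
    - {"dx": 0,"dy": -2,"dz": -5,"ax": 0,"ay": 0.001,"az": -0.004}
    - {"dx": -1,"dy": -2,"dz": -7,"ax": 0,"ay": 0.001,"az": -0.003}
    - {"dx": 0,"dy": 0,"dz": -8,"ax": 0,"ay": 0,"az": 0}
    - {"dx": 0,"dy": 0,"dz": -8,"ax": 0,"ay": 0,"az": 0}
    - {"dx": 0,"dy": 0,"dz": -5,"ax": 0,"ay": 0,"az": 0}
    - {"dx": 0,"dy": 0,"dz": -3,"ax": 0,"ay": 0,"az": 0}
    - {"dx": 0,"dy": 0,"dz": 0,"ax": 0,"ay": 0,"az": 0}
    - {"dx": 0,"dy": 0,"dz": 0,"ax": 0,"ay": 0,"az": 0}

```text
t: 14.6
position: [0.5376, -0.203, 0.2375]
ee_rot: [-3.138, 0.0, 0.43]
force: [0.1, -0.7, -0.9]
opening: 0.729
```

Request:
play_rows:
  deltas:
    - {"dx": 0,"dy": 0,"dz": -2,"ax": -0.001,"ay": 0,"az": 0}
    - {"dx": 0,"dy": 0,"dz": -2,"ax": -0.001,"ay": 0,"az": 0}
    - {"dx": 0,"dy": 0,"dz": -2,"ax": -0.001,"ay": 0,"az": 0}
    - {"dx": 0,"dy": 0,"dz": -2,"ax": 0,"ay": 0,"az": 0}
    - {"dx": 0,"dy": 0,"dz": -1,"ax": 0,"ay": 0,"az": 0}
    - {"dx": 0,"dy": 0,"dz": -1,"ax": 0,"ay": 0,"az": 0}
    - {"dx": 0,"dy": 0,"dz": 0,"ax": 0,"ay": 0,"az": 0}
    - {"dx": 0,"dy": 0,"dz": 0,"ax": 0,"ay": 0,"az": 0}

```text
t: 15.4
position: [0.5381, -0.2031, 0.2275]
ee_rot: [3.141, 0.0, 0.43]
force: [0.6, 0.1, -1.8]
opening: 0.731
```

Request:
play_rows:
  deltas:
    - {"dx": 0,"dy": 0,"dz": -1,"ax": 0,"ay": 0,"az": 0}
    - {"dx": 0,"dy": 0,"dz": -1,"ax": 0,"ay": 0,"az": 0}
    - {"dx": 0,"dy": 0,"dz": -1,"ax": 0,"ay": 0,"az": 0}
    - {"dx": 0,"dy": 0,"dz": -1,"ax": 0,"ay": 0,"az": 0}
    - {"dx": 0,"dy": 0,"dz": -1,"ax": 0,"ay": 0,"az": 0}
    - {"dx": 0,"dy": 0,"dz": -1,"ax": 0,"ay": 0,"az": 0}
    - {"dx": 0,"dy": 0,"dz": 0,"ax": 0,"ay": 0,"az": 0}
    - {"dx": 0,"dy": 0,"dz": 0,"ax": 0,"ay": 0,"az": 0}

```text
t: 16.2
position: [0.5382, -0.2031, 0.221]
ee_rot: [3.141, 0.0, 0.43]
force: [-0.1, -0.1, -2.0]
opening: 0.735
```

Request:
play_rows:
  deltas:
    - {"dx": 0,"dy": 0,"dz": -1,"ax": 0,"ay": 0,"az": 0}
    - {"dx": 0,"dy": 0,"dz": -1,"ax": 0,"ay": 0,"az": 0}
    - {"dx": 0,"dy": 0,"dz": -1,"ax": 0,"ay": 0,"az": 0}
    - {"dx": 0,"dy": 0,"dz": -1,"ax": 0,"ay": 0,"az": 0}
    - {"dx": 0,"dy": 0,"dz": -1,"ax": 0,"ay": 0,"az": 0}
    - {"dx": 0,"dy": 0,"dz": -1,"ax": 0,"ay": 0,"az": 0}
    - {"dx": 0,"dy": 0,"dz": 0,"ax": 0,"ay": 0,"az": 0}
    - {"dx": 0,"dy": 0,"dz": 0,"ax": 0,"ay": 0,"az": 0}

```text
t: 17.0
position: [0.5382, -0.2031, 0.2145]
ee_rot: [3.141, 0.0, 0.43]
force: [-0.2, 0.4, -1.1]
opening: 0.735
```

Request:
play_rows:
  deltas:
    - {"dx": 0,"dy": 0,"dz": -1,"ax": 0,"ay": 0,"az": 0}
    - {"dx": 0,"dy": 0,"dz": -1,"ax": 0,"ay": 0,"az": 0}
    - {"dx": 0,"dy": 0,"dz": -1,"ax": 0,"ay": 0,"az": 0}
    - {"dx": 0,"dy": 0,"dz": -1,"ax": 0,"ay": 0,"az": 0}
    - {"dx": 0,"dy": 0,"dz": -1,"ax": 0,"ay": 0,"az": 0}
    - {"dx": 0,"dy": 0,"dz": -1,"ax": 0,"ay": 0,"az": 0}
    - {"dx": 0,"dy": 0,"dz": 0,"ax": 0,"ay": 0,"az": 0}
    - {"dx": 0,"dy": 0,"dz": 0,"ax": 0,"ay": 0,"az": 0}

```text
t: 17.8
position: [0.5383, -0.2031, 0.2079]
ee_rot: [3.14, -0.0, 0.43]
force: [0.1, -0.2, -1.9]
opening: 0.732
```

Request:
play_rows:
  deltas:
    - {"dx": 0,"dy": 0,"dz": -1,"ax": 0,"ay": 0,"az": 0}
    - {"dx": 0,"dy": 0,"dz": -1,"ax": 0,"ay": 0,"az": 0}
    - {"dx": 0,"dy": 0,"dz": -1,"ax": 0,"ay": 0,"az": 0}
    - {"dx": 0,"dy": 0,"dz": -1,"ax": 0,"ay": 0,"az": 0}
    - {"dx": 0,"dy": 0,"dz": -1,"ax": 0,"ay": 0,"az": 0}
    - {"dx": 0,"dy": 0,"dz": 0,"ax": 0,"ay": 0,"az": 0}
    - {"dx": 0,"dy": 0,"dz": 0,"ax": 0,"ay": 0,"az": 0}
    - {"dx": 0,"dy": 0,"dz": 0,"ax": 0,"ay": 0,"az": 0}

```text
t: 18.6
position: [0.5383, -0.2031, 0.2025]
ee_rot: [3.14, -0.0, 0.43]
force: [0.7, 0.4, -1.9]
opening: 0.728
```

Request:
play_rows:
  deltas:
    - {"dx": 0,"dy": 0,"dz": -1,"ax": 0,"ay": 0,"az": 0}
    - {"dx": 0,"dy": 0,"dz": -1,"ax": 0,"ay": 0,"az": 0}
    - {"dx": 0,"dy": 0,"dz": -1,"ax": 0,"ay": 0,"az": 0}
    - {"dx": 0,"dy": 0,"dz": -1,"ax": 0,"ay": 0,"az": 0}
    - {"dx": 0,"dy": 0,"dz": 0,"ax": 0,"ay": 0,"az": 0}
    - {"dx": 0,"dy": 0,"dz": 0,"ax": 0,"ay": 0,"az": 0}
    - {"dx": 0,"dy": 0,"dz": 0,"ax": 0,"ay": 0,"az": 0}
    - {"dx": 0,"dy": 0,"dz": 0,"ax": 0,"ay": 0,"az": 0}

```text
t: 19.4
position: [0.5383, -0.2031, 0.1982]
ee_rot: [3.14, -0.0, 0.43]
force: [0.3, 0.7, -2.1]
opening: 0.731
```

Request:
play_rows:
  deltas:
    - {"dx": 0,"dy": 0,"dz": -1,"ax": 0,"ay": 0,"az": 0}
    - {"dx": 0,"dy": 0,"dz": -1,"ax": 0,"ay": 0,"az": 0}
    - {"dx": 0,"dy": 0,"dz": -1,"ax": 0,"ay": 0,"az": 0}
    - {"dx": 0,"dy": 0,"dz": -1,"ax": 0,"ay": 0,"az": 0}
    - {"dx": 0,"dy": 0,"dz": 0,"ax": 0,"ay": 0,"az": 0}
    - {"dx": 0,"dy": 0,"dz": 0,"ax": 0,"ay": 0,"az": 0}
    - {"dx": 0,"dy": 0,"dz": 0,"ax": 0,"ay": 0,"az": 0}
    - {"dx": 0,"dy": 0,"dz": 0,"ax": 0,"ay": 0,"az": 0}

```text
t: 20.2
position: [0.5385, -0.2031, 0.1958]
ee_rot: [3.14, -0.0, 0.43]
force: [-0.4, 0.6, 3.1]
opening: 0.735
```

Contact is felt: the z force went from −2 to +3.1 N at an underside height of about 37 mm. I'll pause here and check that it holds.

Request:
play_rows:
  deltas:
    - {"dx": 0,"dy": 0,"dz": 0,"ax": 0,"ay": 0,"az": 0}
    - {"dx": 0,"dy": 0,"dz": 0,"ax": 0,"ay": 0,"az": 0}
    - {"dx": 0,"dy": 0,"dz": 0,"ax": 0,"ay": 0,"az": 0}
    - {"dx": 0,"dy": 0,"dz": 0,"ax": 0,"ay": 0,"az": 0}
    - {"dx": 0,"dy": 0,"dz": 0,"ax": 0,"ay": 0,"az": 0}
    - {"dx": 0,"dy": 0,"dz": 0,"ax": 0,"ay": 0,"az": 0}
    - {"dx": 0,"dy": 0,"dz": 0,"ax": 0,"ay": 0,"az": 0}
    - {"dx": 0,"dy": 0,"dz": 0,"ax": 0,"ay": 0,"az": 0}

```text
t: 21.0
position: [0.5384, -0.2031, 0.1958]
ee_rot: [3.14, -0.0, 0.43]
force: [-0.6, -0.5, 3.5]
opening: 0.731
```

```bash
python3 - <<'E'
from workcell import cams,telemetry
import cv2
p=cams.read_camera("scene")["pixels"]
cv2.imwrite("pics/k.png",cv2.resize(p[200:300,200:320],None,fx=6,fy=6,interpolation=cv2.INTER_CUBIC))
s=telemetry.get_state();print(s["force"],s["position"])
E
```

```text
[-1.05810908  0.3396228   3.16392253] [ 0.53844428 -0.20307088  0.19574629]
```

View pics/k.png

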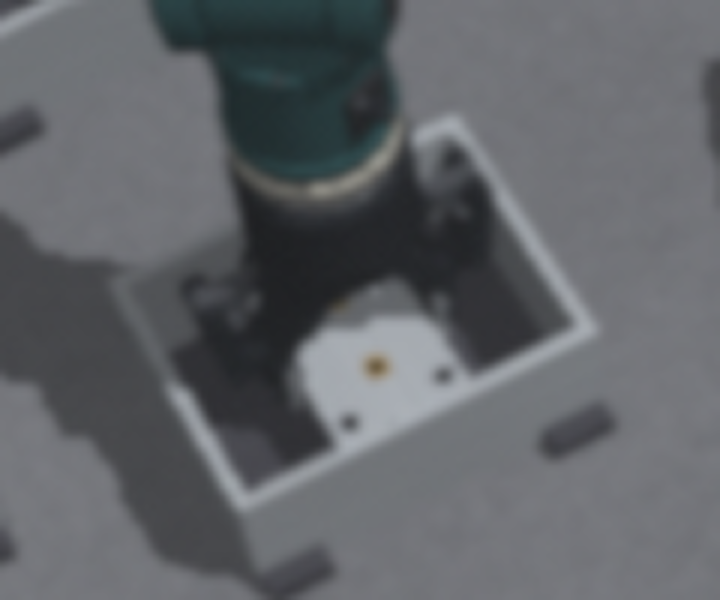

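The contact force is steady at about 5 N and the plate is flat. I'll release.

Request:
play_rows:
  claw: -1
  deltas:
    - {"dx": 0,"dy": 0,"dz": 0,"ax": 0,"ay": 0,"az": 0}
    - {"dx": 0,"dy": 0,"dz": 0,"ax": 0,"ay": 0,"az": 0}
    - {"dx": 0,"dy": 0,"dz": 0,"ax": 0,"ay": 0,"az": 0}
    - {"dx": 0,"dy": 0,"dz": 0,"ax": 0,"ay": 0,"az": 0}
    - {"dx": 0,"dy": 0,"dz": 0,"ax": 0,"ay": 0,"az": 0}
    - {"dx": 0,"dy": 0,"dz": 0,"ax": 0,"ay": 0,"az": 0}
    - {"dx": 0,"dy": 0,"dz": 0,"ax": 0,"ay": 0,"az": 0}
    - {"dx": 0,"dy": 0,"dz": 0,"ax": 0,"ay": 0,"az": 0}

```text
t: 21.85
position: [0.5391, -0.2034, 0.1947]
ee_rot: [3.139, -0.002, 0.43]
force: [-0.2, -0.6, 0.2]
opening: 1.006
```

Request:
play_rows:
  deltas:
    - {"dx": 0,"dy": 0,"dz": 3,"ax": 0,"ay": 0,"az": 0}
    - {"dx": 0,"dy": 0,"dz": 5,"ax": 0,"ay": 0,"az": 0}
    - {"dx": 0,"dy": 0,"dz": 8,"ax": 0,"ay": 0,"az": 0}
    - {"dx": 0,"dy": 0,"dz": 12,"ax": 0,"ay": 0,"az": 0}
    - {"dx": 0,"dy": 0,"dz": 16,"ax": 0,"ay": 0,"az": 0}
    - {"dx": 0,"dy": 0,"dz": 20,"ax": 0,"ay": 0,"az": 0}
    - {"dx": 0,"dy": 0,"dz": 20,"ax": 0,"ay": 0,"az": 0}
    - {"dx": 0,"dy": 0,"dz": 15,"ax": 0,"ay": 0,"az": 0}

```text
t: 22.65
position: [0.538, -0.203, 0.3003]
ee_rot: [3.14, -0.0, 0.43]
force: [-0.8, -0.1, 0.4]
opening: 0.999
```

Request:
play_rows:
  deltas:
    - {"dx": 0,"dy": 15,"dz": 5,"ax": 0,"ay": 0,"az": 0}
    - {"dx": 0,"dy": 30,"dz": 5,"ax": 0,"ay": 0,"az": 0}
    - {"dx": 0,"dy": 35,"dz": 0,"ax": 0,"ay": 0,"az": 0}
    - {"dx": 0,"dy": 35,"dz": 0,"ax": 0,"ay": 0,"az": 0}
    - {"dx": 0,"dy": 35,"dz": 0,"ax": 0,"ay": 0,"az": 0}
    - {"dx": 0,"dy": 25,"dz": 0,"ax": 0,"ay": 0,"az": 0}
    - {"dx": 0,"dy": 12,"dz": 0,"ax": 0,"ay": 0,"az": 0}
    - {"dx": 0,"dy": 0,"dz": 0,"ax": 0,"ay": 0,"az": 0}

```text
t: 23.45
position: [0.5352, -0.0036, 0.3172]
ee_rot: [3.137, -0.008, 0.432]
force: [0.2, -0.4, -0.1]
opening: 1.001
```

```bash
python3 - <<'E'
from workcell import cams,telemetry
import cv2
p=cams.read_camera("scene")["pixels"];t=cams.read_camera("top")["pixels"]
cv2.imwrite("pics/l.png",cv2.resize(p[212:302,210:310],None,fx=6,fy=6,interpolation=cv2.INTER_CUBIC))
cv2.imwrite("pics/m.png",cv2.resize(t[200:300,335:445],None,fx=6,fy=6,interpolation=cv2.INTER_CUBIC))
cv2.imwrite("pics/n.png",t)
E
```

```text
(no output)
```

View pics/l.png

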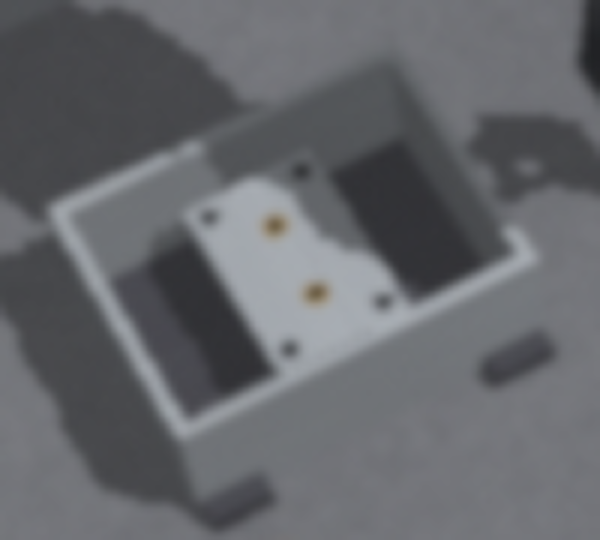

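View pics/m.png

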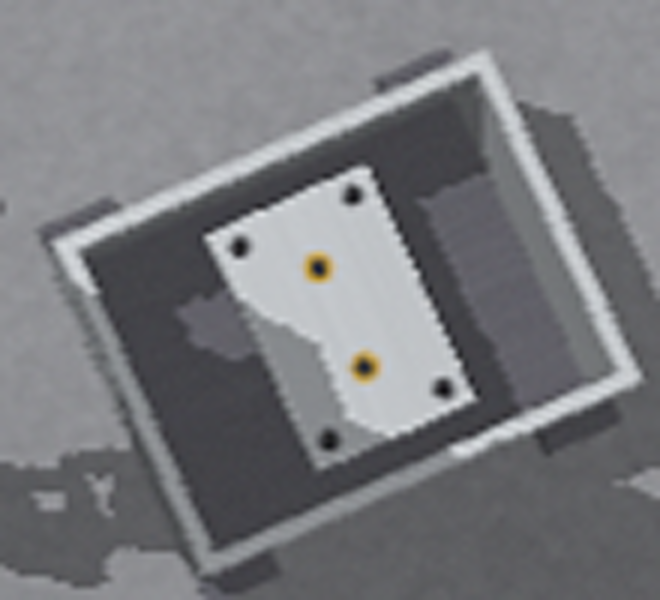

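View pics/n.png

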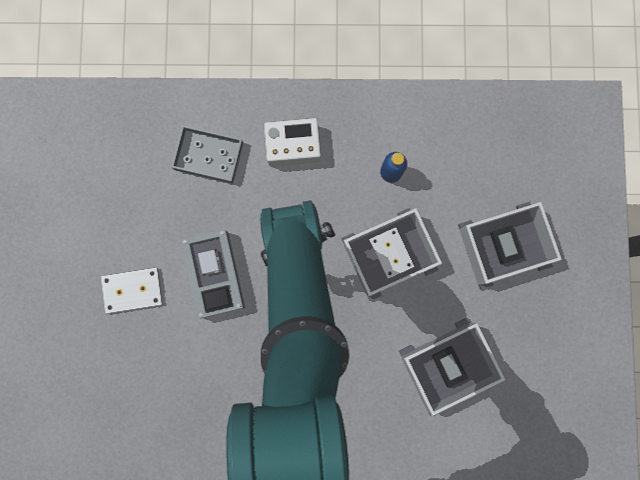

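The plate lies on the pile at about (391,253), flat and parallel, and the bystanders look unmoved. I'll measure the centring before handing in.

```bash
python3 - <<'E'
from geo import *
import pickle
S,T=pickle.load(open("cams.pkl","rb"))
wt=px([(54,243),(486,50),(641,376),(208,576)],6,335,200)
w,_=fit([.53,-.2,.43],[(T,rect(.066,.086,.07),wt)])
pt=px([(205,237),(370,168),(475,397),(320,470)],6,335,200)
for z in(.0465,.0475):
    q,r=fit([.53,-.2,.43],[(T,rect(.048,.032,z),pt)]);print(q.round(4),(q-w).round(4),r.round(1).tolist())
# scene holes: compare vs holes at unknown offset -> centre of 2 ports & 4 holes
import numpy as np
h=px([(302,172),(383,301),(289,349),(210,217)],6,210,212).mean(0)
g=px([(240,247),(353,195),(444,387),(329,440)],6,335,200).mean(0)
ws=px([(538,258),(183,437),(52,207),(395,43)],6,210,212)
w2,_=fit([.53,-.2,.43],[(S,rect(.066,.086,.07),ws)])
for c,o,ww in((S,h,w2),(T,g,w)):
    from scipy.optimize import least_squares
    r=least_squares(lambda p:(proj(c,[[p[0],p[1],.047]])[0]-o),[.53,-.2]).x
    print(r.round(4),(r-ww[:2]).round(4))
E
```

```text
[ 0.5356 -0.2035  0.4347] [-0.0006 -0.0008  0.0017] [[0.5, -0.3], [-0.7, -0.8], [0.4, 0.6], [-0.2, 0.5]]
[ 0.5355 -0.2034  0.4347] [-0.0007 -0.0007  0.0017] [[0.5, -0.3], [-0.7, -0.8], [0.4, 0.6], [-0.2, 0.5]]
[ 0.5385 -0.205 ] [ 0.0002 -0.0014]
[ 0.5357 -0.2031] [-0.0005 -0.0004]
```

The plate is centred within about 1.5 mm by both cameras and the yaw is within 0.002 rad. Handing in.

```bash
python3 -c "
from workcell import arm,telemetry
print(telemetry.get_state()['t'],arm.close_job())"
```

```text
the job is handed in; nothing more can be done
23.55 None
```

I pressed the ejector key fully down, took the raised smaller plate across its width and laid it on the pile in the well farthest to the robot's left. The job is handed in at t ≈ 23.6 s; no verdict is given.

- **Key:** it bottomed out with about 45 N on the closed fingertips, and the picture showed the plate standing clear of its pocket. The press was harder than the 6 to 10 N the key needs, but well below the 120 N wrist limit. The separate 40 N limit is for the arm or gripper body, and I take it that it does not count the fingertips.
- **Placing:** I lowered the plate in 1 mm steps until the force rose by about 5 N, with its underside about 37 mm above the bench. The force held steady for 0.8 s before I opened the gripper and drew clear.
- **Final position:** the plate lies within about 1.5 mm of the well's axis by both cameras, and its yaw is within 0.002 rad of the well's by the top camera. It looked flat in both pictures, but I did not measure its tilt.
- **Bystanders:** all four look unmoved in the last top picture, apart from the screwdriver, which was hidden under the arm. I did not measure their positions.
- **Disagreement:** the two cameras differed by 2 to 5 mm in absolute x. The shift was similar for the plate and the well, so it mostly cancels in the centring figure.

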